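# Shut the pan carton and hold a spring clip open over its edge

## Task

Swing the lid of the carton of sample pans fully shut, so that the tab on its free edge comes to stand right behind the carton's tall rim. Then squeeze the handles of the spring clip so that its jaws spread wide, lift it off its stand and hold it, still squeezed wide open, over the middle of the rim, one jaw on each side of rim and tab and a good centimetre or two down, with the clip not touching the carton; finish while holding it there, for a colleague to slip a label in. Leave the other things on the bench where they are.

Things in the scene. Friction and masses are not known exactly. Their poses are not given: they have to be found in the camera images.
- carton: brown card carton of sample pans, fixed; 150 mm (its x) by 160 mm (y); origin at the centre of its underside, x from the hinge side (nearer the robot) to the rim side. Three walls are 47 mm high; the fourth, at x = 71 to 75 mm, is the rim, 4 mm thick, 160 mm long, 85 mm high.
- rim_top (a point): middle of the rim at its top edge, 85 mm above the bench, centred across rim and tab together (x = 70.5 mm, y = 0 in the carton's frame); axes as the carton's. With the lid shut, rim and tab together are 9 mm thick (4.5 mm either side of this point in x).
- lid (a joint): lid's opening (rad): 0 shut and level, starts at 0.45 to 0.85; stays where left (0.10 N m friction, no spring). Panel 144 mm from hinge to free edge, 158 mm wide, 3 mm thick; on the free edge a tab 100 mm wide, 3 mm thick stands 30 mm up from the outer (upper) face. Shut, the upper face is 50 mm above the bench and the tab stands just behind the rim, its top 5 mm below the rim's.
- lid_hinge (a point): the middle of the hinge line, on the carton at x = -75 mm, y = 0, 50 mm above the bench; the hinge runs along the carton's y
- lid_press (a point): a point on the lid's upper face, on its middle line, 80 mm from the hinge: a good place to press; moves with the lid (z axis: outward from the face, x from hinge to free edge)
- stand: white plastic parking stand, fixed: base 80 by 80 mm, 10 mm high, with an upright plate 6 mm thick (its x), 60 mm wide (its y), top edge 71 mm above the bench; origin at the centre of its underside
- clip: steel spring clip, 60 g, parked jaws down on the stand's plate. Origin on the pivot (axis y, barrel 10 mm across, resting on the plate's edge), z up to the handles. 30 mm wide (y); jaws reach 38 mm below the pivot. Parked, the handle tops are 57 mm apart outside (along x), 36 mm above the pivot; see joint clip_half. The frame belongs to the half with jaw_a, which turns as the clip opens.
- clip_half (a joint): opening of the clip (rad): 0 parked, jaw tips 6.4 mm apart; 0.70 squeezed to its stop, tips 32 mm apart; springs to -0.12 when empty. Squeeze the handles' end flats (18 mm long) together along the clip's x: 5 N at first, 14 N fully open; 30 N holds it at the stop. Then the flats are upright, 30 mm over their outsides, centred 34 mm above the pivot.
- jaw_a (a point): the lower tip of one jaw, inner edge (the -x side of the clip), 38 mm below the pivot
- jaw_b (a point): the lower tip of the other jaw, inner edge (the +x side of the clip), 38 mm below the pivot
- beaker: clear glass beaker, 68 mm across, 85 mm high; stands on the bench, origin at the centre of its underside
- pan: aluminium sample pan, 90 mm across, 10 mm high, on the bench; origin at the centre of its underside
- jar: amber glass jar with black cap, 52 mm across, 75 mm high, beyond the carton; origin at the centre of its underside
- vial: small glass jar with white cap, 32 mm across, 55 mm high, beyond the carton; origin at the centre of its underside
- spatula: steel laboratory spatula, a thin bar with flattened ends, 170 mm long, 4 mm high, lying flat on the bench; origin at the underside, x along its length
- tweezers: plastic tweezers, 135 mm long, 8 mm high, lying on the bench; origin at the underside, x along the length
Things that resemble listed ones, but are neither listed nor needed, are in the scene too. What is shaped like the carton but green is not meant. What is shaped like the clip but red is not meant.

How it is judged:
On the way, in this order (a step that is already met when the one before it is completed fails the run):
1. the lid is shut, its tab right behind the rim (value of joint lid below 0.08 rad), for 0.2 s.
2. the clip is squeezed wide open and lifted clear of its stand (value of joint clip_half above 0.4 rad and contact force between clip and stand below 0.1 N and height (world z) of clip above 0.1 m and contact force between the fingers and clip above 4 N), for 0.2 s.
At the end, for the whole second after the job is handed in: Lid within 0.08 rad of shut. The clip, squeezed by the fingers (over 4 N), open over 0.4 rad, still, not touching the carton, lies along the rim (0.35 rad) within 40 mm of its middle; jaw tips one on each side, each over 6 mm from rim_top in carton x and 8 to 34 mm below the rim's top (((x of jaw_a in the frame of rim_top below -0.006 m and x of jaw_b in the frame of rim_top above 0.006 m) or (x of jaw_b in the frame of rim_top below -0.006 m and x of jaw_a in the frame of rim_top above 0.006 m)) and z of jaw_a in the frame of rim_top between -0.034 and -0.008 m and z of jaw_b in the frame of rim_top between -0.034 and -0.008 m and y of clip in the frame of rim_top between -0.04 and 0.04 m and value of joint clip_half above 0.4 rad and value of joint lid below 0.08 rad and contact force between the fingers and clip above 4 N and contact force between clip and carton below 0.3 N and angle between the y axis of clip and the y axis of carton, either way round below 0.35 rad and linear speed of clip below 0.03 m/s); the arm keeps its last pose, push and grip.
It fails at once if another thing on the bench is moved more than 30 mm (distance of any of beaker, pan, jar, vial, spatula, tweezers from where it was at the start of the episode above 0.03 m).
It also fails if it takes over 48 s, if anything falls off the work surface, if the arm or the gripper's body presses on something with over 40 N, if the wrist force passes 120 N, or if a joint passes its speed limit or range.

## Robot

A 6-joint arm with a two-finger parallel gripper is mounted at the origin on the work surface. World frame = base frame: x ahead of the robot, y to its left, z up, the work surface at z = 0. Lengths are in m, angles in rad, forces in N, time in s.
With the tool pointing down it reaches from about 0.375 to 0.75 m from the base axis. Payload 9 kg.
Tool frame: the origin (TCP) lies at the very end of the fingers, on their centre line; the grasp point (between the pads) lies 19 mm behind it; z points along the fingers, y is the line along which they close (so a half turn about z gives the same grasp; the last joint's range is limited). The gripper opens to 85 mm and grips with 20 to 120 N. Pads are 22 mm wide; open, the fingers measure 114 mm over their backs; the gripper's body (76 mm by 85 mm) begins 54 mm behind the grasp point. The pads swing forward as they close: fully open they stand 13 mm farther back than shut.
Start: joints at [1.09, 0.104, 0.097, 1.564, 0, 1.353], TCP at [0.156, 0.579, 0.231] pointing down, gripper open.
Joint ranges: [-2.99, 2.99], [-0.84, 1.86], [-1.1, 1.16], [-1.84, 2.11], [-1.51, 1.56], [-3.14, 3.14]. Speed limits (rad/s): [2.22, 2.22, 2.57, 3.14, 3.14, 3.14].

## Interface

Orientations are given as a unit quaternion [x, y, z, w].
In Python, from cell import robot gives the robot as it stands.
- The arm moves only by the tool move_arm, never from a script. Its argument "plan" is a list of rows, each a list of 5 numbers: the shift along the tool's x, y, z each as a share of 0.25 m, from -1 to 1, then the turn about the tool's z as a share of 5 degrees, from -1 to 1, then the opening, from -1 (shut) to 1 (fully open). A call has 1 to 5 rows; each row shifts and turns the commanded pose from where the row before left it, along the tool's axes as they then stand; what a row does not reach is not made up. A row lasts 1/12 s, in which the tool goes at most 41.7 mm and 7.16 degrees, less where a joint would pass 70% of its speed; a pose out of reach is approached as far as the arm can. A call with a number of a shift or a turn outside -1 to 1 is refused whole. A call with a gripper value outside its range is refused whole. The fingers move at their own pace and stop on an object; the grip force is fixed at half the most. Time passes only in rows, so rows that do not move let the fingers close. It gives the time, the measured TCP pose, the force, the opening and the grip force at its end, in the units of the state.
- robot.get_obs(): the state, without advancing time (a new reading comes with each control period).
- robot.read_camera(name): name is "scene" or "top" or "wrist"; returns a dict with "image" (480x640x3 uint8, red, green, blue), "z_map" (480x640 float32, m along the optical axis (not along the pixel's ray), 0 where there is no reading), "camera_matrix" (3x3 intrinsics, pixels), "origin" and "orientation" of the camera in the world. Camera axes: x right, y up, looking along -z (the intrinsics and any distortion apply to the point x, -y, -z); pixel columns grow to the right and rows downward; lengths in m; the calibration is good to about 2 mm. A picture is of the moment at which its call begins.
- robot.job_done(): hands the job in; it is judged then, once.
Trained networks look in a picture, given as the dict that the camera call returned (one of the last four; its "shot" number tells which), for a name from the list of things; names that differ only in an ending like _2 or _b are one class to them, and where a whole thing is asked for, a point or a joint stands for the part that bears it (a point fixed in the world has none). Each returns a list of dicts, best first, with "p" (0 to 1); they miss things now and then, are a little off and sometimes report something else, mostly with a low value. They report only what shows in the picture. A call takes as long as a camera call. They do not tell look-alikes from the thing itself.
- robot.search_frame(picture, name): "bbox" ([centre column, centre row, width, height] in pixels, round what is visible of it).
- robot.masks_of(picture, name): "mask" (480x640 bool, what is visible of it) and "bbox" ([centre column, centre row, width, height] in pixels, round what is visible of it).
The state is a dict: "clock": time; "joint_positions": joint angles; "qvel": joint speeds; "effort": joint torques, N m; "ee_pos": TCP position; "tool_rot": TCP orientation; "ft_force": force on the tool from outside, world axes, zero at the start; "torque": the same for the moment, N m; "opening": finger opening in m; "gripper_force": force on a finger pad.
Only numpy, scipy, OpenCV 4.12 (cv2) and the standard library are available. Lean on these libraries where they do the work, as an engineer would, in place of code of your own. Each camera call takes 0.05 s, during which the arm holds its last target. There are 200 camera calls.

## Working session

There is one attempt and no reset: what is moved stays moved. The work goes in short steps, Python scripts to look and compute and a tool call to move; the robot and the scene stay as the last step left them, time stands still between calls to the robot, and variables do not carry over. Pictures are saved under pics/ and viewed, at most 10 in all, crops included, and the job is handed in when it is done.

Besides the shell and the picture viewer there is one more tool, called as name(argument=value, ...), one argument or row to a line, values as JSON. move_arm: Moves the arm, as the interface text tells. Its arguments: {"type":"object","properties":{"plan":{"type":"array","items":{"type":"array","items":{"type":"number"}}}},"required":["plan"]}

```bash
mkdir -p pics; ls; cat > h.py <<'E'
import numpy as np, cv2
from scipy.spatial.transform import Rotation as R
from cell import robot
def cloud(p):
    K=np.array(p["camera_matrix"]);z=p["z_map"];v,u=np.mgrid[0:480,0:640]
    x=(u-K[0,2])/K[0,0]*z; y=(v-K[1,2])/K[1,1]*z
    P=np.stack([x,-y,-z],-1)
    return P@R.from_quat(p["orientation"]).as_matrix().T+np.array(p["origin"])
def save(p,n,crop=None):
    im=p["image"][:,:,::-1]
    cv2.imwrite("pics/"+n,im)
E
python3 - <<'E'
from h import *
ob=robot.get_obs(); print(ob["ee_pos"],ob["tool_rot"],ob["opening"])
for c in ("top","scene"):
    p=robot.read_camera(c); save(p,c+"0.png"); C=cloud(p)
    np.savez(c+"0.npz",C=C,im=p["image"],z=p["z_map"])
    print(c,p["origin"],p["orientation"],p["camera_matrix"])
    for n in ("carton","lid","clip","stand","beaker","pan","jar","vial","spatula","tweezers"):
        for d in robot.masks_of(p,n)[:3]:
            m=d["mask"]&(p["z_map"]>0)
            if m.sum(): print(n,round(d["p"],2),np.round(d["bbox"]),np.round(np.median(C[m],0),3),np.round(C[m].max(0),3),p["image"][m].mean(0).round())
E
```

```text
pics
[0.15569077 0.57909056 0.23048731] [ 1.31007579e-01  9.91381121e-01 -6.58126449e-04 -2.34060160e-04] 0.08535751316244874
top [ 0.37113687 -0.01395505  1.12028201] [-0.04910642  0.04147707  0.71088009 -0.7003697 ] [[445.14830664   0.         326.61762961]
 [  0.         445.14830664 231.09647075]
 [  0.           0.           1.        ]]
carton 0.8 [318. 230.  70.  74.] [0.513 0.019 0.082] [0.61  0.105 0.148] [109.  82.  56.]
carton 0.25 [203. 275.  25.  24.] [0.409 0.281 0.085] [0.437 0.332 0.115] [87. 86. 82.]
lid 0.96 [180. 357.  78.  80.] [0.217 0.345 0.049] [0.307 0.441 0.083] [42. 95. 49.]
lid 0.94 [317. 231.  72.  66.] [0.507 0.02  0.085] [0.574 0.114 0.148] [115.  86.  59.]
clip 0.86 [163. 265.  20.  25.] [0.434 0.392 0.047] [0.465 0.421 0.078] [85. 33. 31.]
stand 0.68 [214. 275.  38.  30.] [0.405 0.265 0.009] [0.452 0.327 0.073] [128. 128. 127.]
beaker 0.79 [440. 251.  34.  34.] [ 0.453 -0.286  0.036] [ 0.494 -0.242  0.09 ] [101. 104. 100.]
pan 0.74 [431. 187.  38.  28.] [ 0.625 -0.27   0.004] [ 0.666 -0.226  0.014] [139. 141. 137.]
jar 0.68 [288. 142.  22.  23.] [0.734
[... 1817 characters left out ...]
] [ 0.623 -0.271  0.006] [ 0.67  -0.227  0.014] [132. 128. 119.]
jar 0.74 [422. 340.  30.  42.] [0.758 0.083 0.062] [0.774 0.13  0.08 ] [42. 33. 25.]
jar 0.35 [202. 262.  36.  49.] [ 0.466 -0.276  0.058] [ 0.489 -0.243  0.09 ] [97. 99. 93.]
vial 0.67 [321. 367.  16.  12.] [ 0.753 -0.106  0.055] [ 0.803 -0.087  0.13 ] [128. 128. 130.]
spatula 0.71 [524. 281.  78.  32.] [0.67  0.379 0.004] [0.714 0.428 0.009] [109. 105.  97.]
spatula 0.3 [351. 264.  88.  79.] [0.558 0.012 0.052] [0.605 0.137 0.15 ] [86. 64. 41.]
tweezers 0.97 [129. 358.  62.  41.] [ 0.611 -0.45   0.006] [ 0.637 -0.381  0.014] [31. 81. 39.]
tweezers 0.2 [422. 339.  32.  41.] [0.759 0.083 0.063] [0.774 0.142 0.08 ] [42. 33. 24.]
```

```bash
python3 - <<'E'
from h import *
t=np.load("top0.npz");s=np.load("scene0.npz")
a=cv2.resize(t["im"][180:320,150:400][:,:,::-1],None,fx=3.2,fy=3.2); cv2.imwrite("pics/topc.png",a)
a=cv2.resize(s["im"][160:320,290:520][:,:,::-1],None,fx=3.4,fy=3.4); cv2.imwrite("pics/scc.png",a)
C=np.concatenate([t["C"].reshape(-1,3),s["C"].reshape(-1,3)]);
im=np.concatenate([t["im"].reshape(-1,3),s["im"].reshape(-1,3)]).astype(int)
src=np.r_[np.zeros(480*640),np.ones(480*640)]
# lid plane
b=(abs(C[:,0]-.51)<.12)&(abs(C[:,1]-.02)<.12)&(C[:,2]>.03)
for k in (0,1):
    P=C[b&(src==k)]; print(k,P.min(0),P.max(0))
# stand & clip
for k in (0,1):
  b=(abs(C[:,0]-.412)<.06)&(abs(C[:,1]-.28)<.06)&(src==k)
  for lo,hi in ((.006,.016),(.06,.075),(.075,.085),(.085,.1),(.1,.12)):
    q=b&(C[:,2]>lo)&(C[:,2]<hi); P=C[q]
    if len(P)>3:
        r=cv2.minAreaRect((P[:,:2]*1000).astype(np.float32)); print(k,lo,hi,len(P),np.round(P.mean(0),3),np.round(r[0]),np.round(r[1]),round(r[2],1))
E
```

```text
0 [ 0.4337199  -0.0672861   0.03070291] [0.59793737 0.10506991 0.14792253]
1 [ 0.43484867 -0.06819726  0.03002176] [0.60369547 0.10378358 0.14983087]
0 0.006 0.016 562 [0.408 0.273 0.009] [410. 284.] [80. 80.] 82.0
0 0.06 0.075 45 [0.409 0.278 0.07 ] [408. 283.] [61. 16.] 89.3
0 0.075 0.085 136 [0.41  0.281 0.08 ] [409. 281.] [36. 29.] 83.5
0 0.085 0.1 112 [0.41  0.281 0.092] [410. 281.] [30. 46.] 82.1
0 0.1 0.12 85 [0.408 0.281 0.107] [410. 281.] [30. 58.] 82.4
1 0.006 0.016 554 [0.427 0.276 0.011] [413. 283.] [81. 84.] 82.0
1 0.06 0.075 130 [0.417 0.28  0.067] [416. 282.] [60. 16.] 79.8
1 0.075 0.085 82 [0.407 0.278 0.081] [411. 280.] [32. 30.] 78.5
1 0.085 0.1 120 [0.403 0.282 0.093] [412. 280.] [29. 50.] 81.5
1 0.1 0.12 141 [0.407 0.281 0.107] [412. 280.] [31. 62.] 82.6
```

View pics/topc.png

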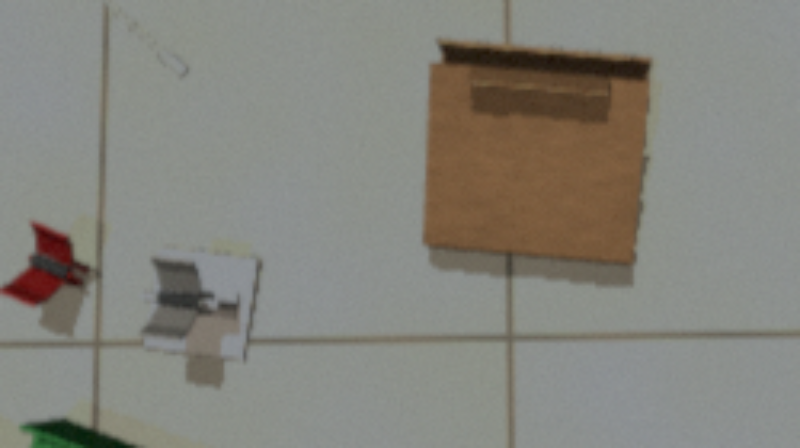

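View pics/scc.png

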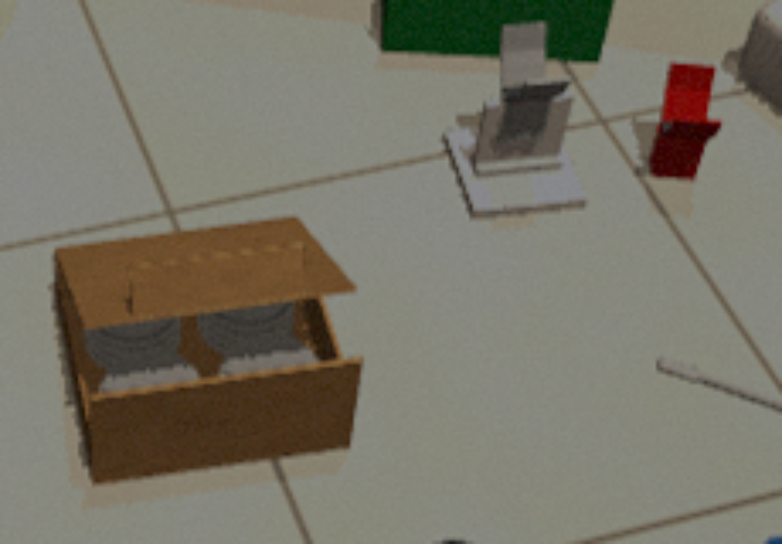

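```bash
python3 - <<'E'
from h import *
for n in ("top0","scene0"):
  t=np.load(n+".npz"); C=t["C"].reshape(-1,3)
  b=(abs(C[:,0]-.52)<.12)&(abs(C[:,1]-.02)<.12)
  # lid plane by RANSAC-ish: points between z .055 and .125 x<.56
  P=C[b&(C[:,2]>.055)&(C[:,0]<.56)]
  for _ in range(8):
    c=np.median(P,0) if _==0 else P.mean(0); nrm=np.linalg.svd(P-c,full_matrices=0)[2][2]; nrm*=np.sign(nrm[2])
    P=P[abs((P-c)@nrm)<(.01 if _<3 else .004)]
  ux=-nrm[:2]/np.hypot(*nrm[:2]); 
  c=P.mean(0); d=(C-c)@nrm
  L=C[b&(abs(d)<.004)&(C[:,2]>.045)]; r=cv2.minAreaRect(((L[:,:2])*1000).astype(np.float32))
  uy=np.array([-ux[1],ux[0]]); a=L[:,:2]@ux; w=L[:,:2]@uy
  # hinge: where plane at z=.05
  s=(c[:2]@ux)+ (.05-c[2])*(-nrm[2]/ -np.hypot(*nrm[:2]))
  print(n,"open",np.arccos(nrm[2]),"yaw",np.degrees(np.arctan2(ux[1],ux[0])),"y range",np.percentile(w,[.5,99.5]),"x",a.min(),a.max(),"rect",np.round(r[0]),np.round(r[1]),r[2],"hinge s",s)
  Rm=C[b&(C[:,2]>.079)&(C[:,2]<.09)&(C[:,0]>.57)]
  if n[0]=="s": Rm=Rm[Rm[:,2]>.081]
  r=cv2.minAreaRect((Rm[:,:2]*1000).astype(np.float32)); print("rim",len(Rm),Rm.mean(0).round(4),np.round(r[0]),np.round(r[1]),r[2], Rm[:,2].max())
E
```

```text
top0 open 0.5125194236663989 yaw -5.930664023045988 y range [-0.00531639  0.15123918] x 0.4362009700626513 0.5630223896863801 rect [505.  21.] [158. 127.] 84.04115295410156 hinge s 0.4390602426818909
rim 126 [0.5895 0.011  0.0833] [590.  11.] [158.   5.] 84.03886413574219 0.08813703077035973
scene0 open 0.5243343136562097 yaw -5.568263518697273 y range [-0.00932344  0.14805096] x 0.43609520872054686 0.5682949544232568 rect [507.  21.] [159. 131.] 83.43878936767578 hinge s 0.4390607727989277
rim 230 [0.5931 0.0094 0.0847] [593.  12.] [160.   8.] 83.88834381103516 0.08881124817202535
```

move_arm(
  plan=[
    [-0.11,-0.1,0,0,-1],
    [-0.11,-0.1,0,0,-1],
    [-0.11,-0.1,0,0,-1],
    [-0.11,-0.1,0,0,-1],
    [-0.11,-0.1,0,0,-1],
  ],
)

```text
clock: 1.52
ee_pos: [0.2566, 0.4216, 0.2313]
tool_rot: [0.131, 0.991, 0.0, 0.0]
ft_force: [0.9, 0.5, -0.8]
opening: 0.0255
gripper_force: 0.0
```

move_arm(
  plan=[
    [-0.11,-0.1,0,0,-1],
    [-0.11,-0.1,0,0,-1],
    [-0.11,-0.1,0,0,-1],
    [-0.11,-0.1,0,0,-1],
    [-0.11,-0.1,0,0,-1],
  ],
)

```text
clock: 1.93
ee_pos: [0.3571, 0.265, 0.2316]
tool_rot: [0.131, 0.991, 0.0, 0.0]
ft_force: [1.1, 1.0, 0.1]
opening: 0.0001
gripper_force: 0.0
```

move_arm(
  plan=[
    [-0.11,-0.1,0,0,-1],
    [-0.11,-0.1,0,0,-1],
    [-0.11,-0.1,0,0,-1],
    [-0.11,-0.1,0,0,-1],
    [-0.11,-0.1,0,0,-1],
  ],
)

```text
clock: 2.35
ee_pos: [0.4575, 0.1083, 0.2316]
tool_rot: [0.131, 0.991, 0.0, 0.0]
ft_force: [0.3, 0.9, 0.9]
opening: -0.0002
gripper_force: 0.0
```

move_arm(
  plan=[
    [-0.11,-0.1,0,0,-1],
    [-0.11,-0.1,0,0,-1],
    [-0.11,-0.1,0,0,-1],
    [0,0,0,0,-1],
  ],
)

```text
clock: 2.68
ee_pos: [0.5193, 0.0113, 0.2304]
tool_rot: [0.133, 0.991, -0.001, 0.0]
ft_force: [-0.1, 0.5, -0.0]
opening: -0.0003
gripper_force: 0.0
```

move_arm(
  plan=[
    [0,0,0.13,1,-1],
    [0,0,0.13,1,-1],
    [0,0,0.13,1,-1],
    [0,0,0.12,1,-1],
    [0,0,0.04,1,-1],
  ],
)

```text
clock: 3.1
ee_pos: [0.5145, 0.017, 0.0891]
tool_rot: [0.345, 0.939, -0.0, -0.003]
ft_force: [-0.7, 0.6, 1.9]
opening: 0.0001
gripper_force: 0.5
```

move_arm(
  plan=[
    [0,0,0.04,0,-1],
    [0,0,0.04,0,-1],
    [0,0,0.04,0,-1],
    [0,0,0.03,0,-1],
    [0,0,0.0,0,-1],
  ],
)

```text
clock: 3.52
ee_pos: [0.5164, 0.0164, 0.0551]
tool_rot: [0.342, 0.94, -0.0, -0.001]
ft_force: [-0.4, -0.0, -1.1]
opening: 0.0
gripper_force: 0.0
```

move_arm(
  plan=[
    [0,0,0.01,0,-1],
    [0,0,0.01,0,-1],
    [0,0,0.008,0,-1],
    [0,0,0,0,-1],
    [0,0,0,0,-1],
  ],
)

```text
clock: 3.93
ee_pos: [0.5174, 0.0163, 0.05]
tool_rot: [0.342, 0.94, 0.0, 0.0]
ft_force: [-2.5, -0.3, 4.5]
opening: 0.0002
gripper_force: 2.6
```

move_arm(
  plan=[
    [0,0,0.008,0,-1],
    [0,0,0,0,-1],
    [0,0,0,0,-1],
    [0,0,0,0,-1],
  ],
)

```text
clock: 4.27
ee_pos: [0.5175, 0.0162, 0.0497]
tool_rot: [0.342, 0.94, 0.0, 0.001]
ft_force: [-9.6, 0.9, 21.9]
opening: -0.0
gripper_force: 11.0
```

move_arm(
  plan=[
    [0,0,-0.04,0,-1],
    [0,0,-0.14,1,-1],
    [0,0,-0.14,1,-1],
    [0,0,-0.14,1,0],
    [0,0,-0.14,1,1],
  ],
)

```text
clock: 4.68
ee_pos: [0.5167, 0.0164, 0.1991]
tool_rot: [0.502, 0.865, 0.0, 0.0]
ft_force: [0.1, -0.7, -0.5]
opening: 0.0237
gripper_force: 0.0
```

move_arm(
  plan=[
    [0,0,0,1,1],
    [0,0,0,1,1],
    [0,0,0,1,1],
    [0,0,0,1,1],
    [0,0,0,1,1],
  ],
)

```text
clock: 5.1
ee_pos: [0.5171, 0.0162, 0.1975]
tool_rot: [0.678, 0.735, 0.0, 0.0]
ft_force: [-0.0, 0.2, 0.1]
opening: 0.0833
gripper_force: 0.0
```

move_arm(
  plan=[
    [0,0,0,1,1],
    [0,0,0,1,1],
    [0,0,0,0.6,1],
    [0,0,0,0,1],
  ],
)

```text
clock: 5.43
ee_pos: [0.517, 0.0162, 0.1974]
tool_rot: [0.756, 0.655, 0.0, 0.0]
ft_force: [0.3, -0.8, -0.6]
opening: 0.0852
gripper_force: 0.0
```

```bash
python3 - <<'E'
from h import *
o=robot.get_obs();print(o["ee_pos"],R.from_quat(o["tool_rot"]).as_matrix().round(4),o["opening"])
for c in ("top","scene"):
  p=robot.read_camera(c);C=cloud(p).reshape(-1,3)
  b=(abs(C[:,0]-.5)<.06)&(abs(C[:,1]-.02)<.1)&(C[:,2]>.04)&(C[:,2]<.1)
  print(c,"lid z",np.percentile(C[b][:,2],[5,50,95]))
  b=(C[:,0]>.56)&(C[:,0]<.63)&(abs(C[:,1]-.02)<.1)
  P=C[b&(C[:,2]>.074)&(C[:,2]<.092)]
  if len(P)>5: r=cv2.minAreaRect((P[:,:2]*1000).astype(np.float32)); print(r,len(P))
  b=(abs(C[:,0]-.41)<.045)&(abs(C[:,1]-.281)<.04)
  P=C[b&(C[:,2]>.1)&(C[:,2]<.125)]; r=cv2.minAreaRect((P[:,:2]*1000).astype(np.float32)); print("clip",r,len(P),P[:,2].max())
E
```

```text
[0.51702716 0.01624083 0.19739553] [[ 1.425e-01  9.898e-01  2.000e-04]
 [ 9.898e-01 -1.425e-01  0.000e+00]
 [ 1.000e-04  2.000e-04 -1.000e+00]] 0.08520074992698892
top lid z [0.0448063  0.04840863 0.05141475]
((581.91259765625, -56.6273193359375), (21.49297332763672, 3.871009111404419), 85.16239929199219) 23
clip ((409.712158203125, 280.85711669921875), (30.16368293762207, 57.46369171142578), 82.03874206542969) 85 0.11504042909365708
scene lid z [0.04772062 0.05055483 0.05316349]
((590.7969970703125, 11.727226257324219), (159.67105102539062, 13.53211498260498), 84.08818817138672) 432
clip ((411.3031921386719, 281.5472717285156), (31.491439819335938, 61.48393249511719), 82.63050079345703) 133 0.11603900020675628
```

move_arm(
  plan=[
    [0.124,-0.072,0,0,1],
    [0.124,-0.072,0,0,1],
    [0.124,-0.072,0,0,1],
    [0.124,-0.072,0,0,1],
    [0.124,-0.072,0,0,1],
  ],
)

```text
clock: 5.95
ee_pos: [0.4488, 0.1837, 0.1975]
tool_rot: [0.755, 0.656, 0.0, 0.0]
ft_force: [0.8, -0.3, -0.4]
opening: 0.0854
gripper_force: 0.0
```

move_arm(
  plan=[
    [0.124,-0.072,0,0,1],
    [0.124,-0.072,0,0,1],
    [0.12,-0.07,0,0,1],
    [0,0,0,0,1],
    [0,0,0,0,1],
  ],
)

```text
clock: 6.37
ee_pos: [0.4087, 0.2824, 0.1974]
tool_rot: [0.753, 0.658, 0.0, 0.0]
ft_force: [-0.2, -0.2, 0.7]
opening: 0.0853
gripper_force: 0.0
```

```bash
python3 - <<'E'
from h import *
o=robot.get_obs();T=np.array(o["ee_pos"]);M=R.from_quat(o["tool_rot"]).as_matrix();print(T)
p=robot.read_camera("wrist");save(p,"w1.png");C=cloud(p).reshape(-1,3)
b=(abs(C[:,0]-.41)<.045)&(abs(C[:,1]-.281)<.045)
for lo,hi in((.005,.015),(.066,.074),(.075,.085),(.085,.1),(.1,.125)):
  P=C[b&(C[:,2]>lo)&(C[:,2]<hi)]
  if len(P)>5: 
    r=cv2.minAreaRect((P[:,:2]*1000).astype(np.float32)); L=(P-T)@M; print(lo,np.round(r[0],1),np.round(r[1],1),round(r[2],1),len(P),P[:,2].max(),"tool",L.min(0).round(4),L.max(0).round(4))
E
```

```text
[0.4086866  0.28236291 0.19738266]
0.005 [411.3 284.4] [79.6 80.3] 82.1 3717 0.014994859155604057 tool [-0.0374 -0.0377  0.1824] [0.0422 0.0425 0.1923]
0.066 [413.2 284.3] [59.3 15.9] 89.6 283 0.07393144958711495 tool [-0.0277 -0.0054  0.1235] [0.0321 0.0107 0.131 ]
0.075 [411.7 281.6] [35.8 29.4] 87.3 1263 0.08499885805844781 tool [-0.0185 -0.013   0.1124] [0.0175 0.0166 0.1222]
0.085 [411.  281.5] [30.8 48.6] 82.1 1245 0.09996465350668507 tool [-0.016  -0.0219  0.0974] [0.0149 0.0267 0.1124]
0.1 [411.1 281.5] [30.9 57.8] 82.0 1051 0.11416225188773982 tool [-0.0161 -0.0263  0.0832] [0.015  0.0314 0.0974]
```

View pics/w1.png

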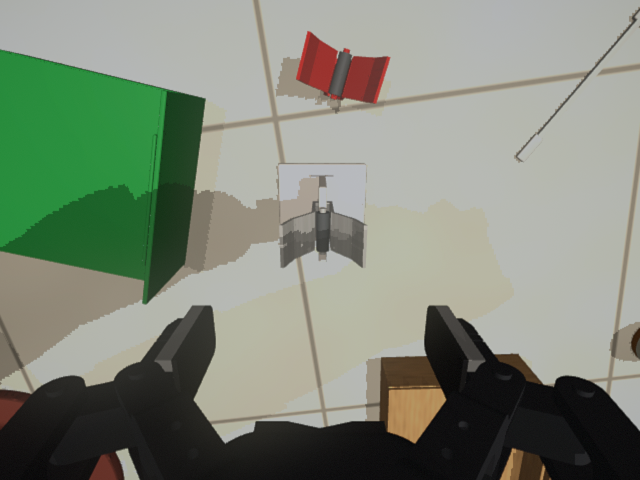

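```bash
python3 - <<'E'
from h import *
T=np.array([.4112,.282,0]);M=R.from_quat(robot.get_obs()["tool_rot"]).as_matrix()
for n in ("top0","scene0"):
  t=np.load(n+".npz");C=t["C"].reshape(-1,3);i=t["im"].reshape(-1,3).astype(int)
  g=(i[:,1]>1.5*i[:,0])&(i[:,1]>1.5*i[:,2])&(C[:,0]<.45)&(C[:,2]>.07)&(C[:,1]>.2)
  L=(C[g]-T)@M; print(C[g].max(0),C[g].min(0)); q=abs(L[:,0])<.04; print(q.sum(),L[q].max(0) if q.any() else "", "max tool y",L[:,1].max(), L[L[:,1].argmax()])
E
```

```text
[0.36363481 0.62261199 0.34852473] [0.13027023 0.24341227 0.07016622]
155 [ 0.0397893  -0.1160358  -0.07021044] max tool y -0.08111305109321797 [ 0.23930922 -0.08111305 -0.07624451]
[0.3855404  0.647111   0.37014837] [0.12679127 0.24185823 0.07001207]
205 [ 0.03998005 -0.10999024 -0.0700607 ] max tool y -0.0615482418077786 [ 0.25774823 -0.06154824 -0.08579814]
```

move_arm(
  plan=[
    [-0.002,0.01,0.08,0,1],
    [0,0,0.11,0,1],
    [0,0,0.11,0,1],
    [0,0,0.09,0,1],
    [0,0,0.045,0,1],
  ],
)

```text
clock: 6.83
ee_pos: [0.4111, 0.2784, 0.0855]
tool_rot: [0.755, 0.655, -0.002, -0.001]
ft_force: [-0.2, -0.8, 0.2]
opening: 0.0856
gripper_force: 0.0
```

move_arm(
  plan=[
    [0,0,0,0,1],
    [0,0,0,0,1],
    [0,0,0,0,0.4],
    [0,0,0,0,0.3],
    [0,0,0,0,0.2],
  ],
)

```text
clock: 7.25
ee_pos: [0.4134, 0.2805, 0.0907]
tool_rot: [0.755, 0.656, 0.002, 0.001]
ft_force: [2.3, -1.9, 22.8]
opening: 0.0524
gripper_force: 15.6
```

```bash
python3 - <<'E'
from h import *
o=robot.get_obs();print(o["ee_pos"],o["opening"],o["ft_force"],o["gripper_force"])
p=robot.read_camera("wrist");save(p,"w2.png")
E
```

```text
[0.41337651 0.28046372 0.09066253] 0.05243904901825595 [ 2.27774676 -1.85689325 22.81799626] 15.637995768338442
```

View pics/w2.png

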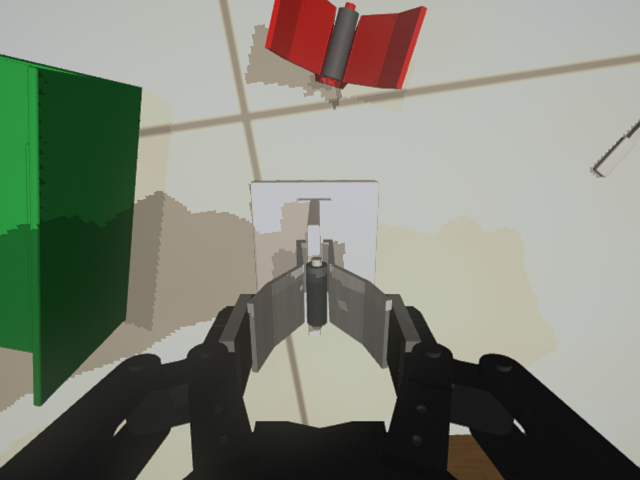

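move_arm(
  plan=[
    [0,0,-0.008,0,0.1],
    [0,0,-0.006,0,0.0],
    [0,0,-0.004,0,-0.1],
    [0,0,-0.004,0,-0.2],
    [0,0,0,0,-0.3],
  ],
)

```text
clock: 7.72
ee_pos: [0.4144, 0.281, 0.0983]
tool_rot: [0.755, 0.656, 0.003, 0.001]
ft_force: [-2.1, -1.4, 19.3]
opening: 0.0303
gripper_force: 18.3
```

move_arm(
  plan=[
    [0,0,0,0,-1],
    [0,0,0,0,-1],
    [0,0,0,0,-1],
  ],
)

```text
clock: 7.97
ee_pos: [0.4141, 0.2811, 0.0986]
tool_rot: [0.755, 0.656, 0.003, 0.001]
ft_force: [-5.1, -2.0, 24.0]
opening: 0.0281
gripper_force: 57.8
```

```bash
python3 - <<'E'
from h import *
o=robot.get_obs();print(o["ee_pos"],o["opening"],o["ft_force"],o["gripper_force"])
p=robot.read_camera("scene");C=cloud(p)
cv2.imwrite("pics/s2.png",cv2.resize(p["image"][120:270,380:520][:,:,::-1],None,fx=4,fy=4))
E
```

```text
[0.41407086 0.28113633 0.09862459] 0.028067323142991672 [-5.11374103 -2.04721583 23.98057705] 57.83972300472669
```

View pics/s2.png

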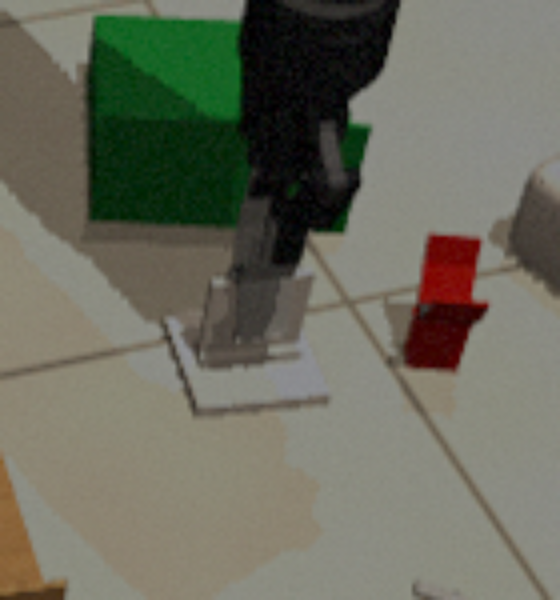

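move_arm(
  plan=[
    [0,0,-0.03,0,-1],
    [0,0,-0.06,0,-1],
    [0,0,-0.1,0,-1],
    [0,0,-0.1,0,-1],
    [0,0,-0.06,0,-1],
  ],
)

```text
clock: 8.43
ee_pos: [0.4127, 0.2804, 0.1849]
tool_rot: [0.755, 0.656, 0.001, 0.001]
ft_force: [1.0, -0.2, 0.0]
opening: 0.0275
gripper_force: 60.3
```

move_arm(
  plan=[
    [0,0,0,0,-1],
    [0,0,0,0,-1],
    [0,0,0,0,-1],
  ],
)

```text
clock: 8.68
ee_pos: [0.4117, 0.2801, 0.181]
tool_rot: [0.755, 0.656, -0.0, -0.0]
ft_force: [1.0, -0.6, -0.1]
opening: 0.0276
gripper_force: 60.3
```

```bash
python3 - <<'E'
from h import *
o=robot.get_obs();T=np.array(o["ee_pos"]);M=R.from_quat(o["tool_rot"]).as_matrix();print(T,M.round(3),o["opening"],o["ft_force"],o["gripper_force"])
p=robot.read_camera("wrist");save(p,"w3.png")
np.savez("w3.npz",C=cloud(p),im=p["image"],T=T,M=M)
for c in ("scene","top"):
  q=robot.read_camera(c);C=cloud(q).reshape(-1,3)
  L=(C-T)@M
  b=(abs(L[:,0])<.03)&(abs(L[:,1])<.03)&(L[:,2]>-.01)&(L[:,2]<.075)
  for z in np.arange(-.01,.07,.008):
    P=L[b&(L[:,2]>z)&(L[:,2]<z+.008)]
    if len(P): print(c,z.round(3),len(P),P.min(0).round(4),P.max(0).round(4))
  if c=="scene":save(q,"s3.png")
E
```

```text
[0.41171151 0.2800669  0.1809795 ] [[ 0.14   0.99  -0.001]
 [ 0.99  -0.14  -0.   ]
 [-0.    -0.001 -1.   ]] 0.02760730788723086 [ 1.00486529 -0.60747883 -0.09573724] 60.26660462433938
scene -0.01 51 [-0.015  -0.0155 -0.0099] [ 0.0069  0.027  -0.0022]
scene -0.002 37 [-0.0167 -0.0142 -0.0019] [0.0157 0.0211 0.0059]
scene 0.006 41 [-0.0142 -0.0132  0.0062] [0.015  0.0135 0.0138]
scene 0.014 53 [-0.019  -0.0097  0.014 ] [0.0153 0.0127 0.022 ]
scene 0.022 57 [-0.0174 -0.011   0.0221] [0.014  0.0129 0.0299]
scene 0.03 54 [-0.0155 -0.0116  0.03  ] [0.015  0.016  0.0379]
scene 0.038 56 [-0.0161 -0.0197  0.0385] [0.0159 0.0201 0.0459]
scene 0.046 64 [-0.0154 -0.0202  0.0461] [0.0154 0.0217 0.0539]
scene 0.054 15 [-0.0155 -0.0192  0.0543] [0.0138 0.0205 0.0579]
top -0.01 14 [-0.0142 -0.0246 -0.0096] [-0.0009  0.0258 -0.002 ]
top -0.002 19 [-0.0147 -0.015   0.0001] [0.0062 0.0126 0.0059]
top 0.006 31 [-0.015  -0.0127  0.006 ] [0.0081 0.0087 0.0137]
top 0.014 65 [-0.0157 -0.0103  0.0141] [0.0103 0.0069 0.0219]
top 0.022 33 [-0.0185 -0.0149  0.022 ] [0.0113 0.0073 0.0298]
top 0.03 16 [-0.0156 -0.0185  0.0315] [0.0005 0.012  0.038 ]
top 0.038 15 [-0.0154 -0.0206  0.0382] [0.0019 0.0126 0.0454]
top 0.046 30 [-0.016  -0.0235  0.0461] [0.0083 0.0163 0.0536]
top 0.054 14 [-0.0152 -0.025   0.0541] [0.012  0.0172 0.0582]
```

View pics/w3.png

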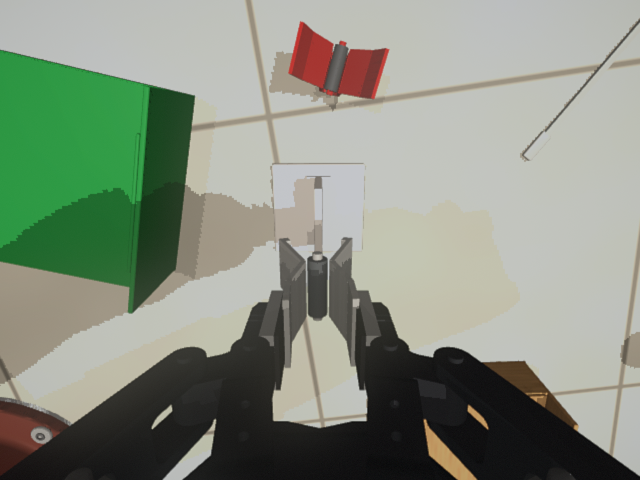

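move_arm(
  plan=[
    [-0.107,0.095,0,0,-1],
    [-0.107,0.095,0,0,-1],
    [-0.107,0.095,0,0,-1],
    [-0.107,0.095,0,0,-1],
    [-0.107,0.095,0,0,-1],
  ],
)

```text
clock: 9.25
ee_pos: [0.511, 0.1295, 0.1808]
tool_rot: [0.755, 0.656, -0.0, -0.0]
ft_force: [1.3, -0.1, -1.2]
opening: 0.0276
gripper_force: 60.3
```

move_arm(
  plan=[
    [-0.107,0.095,0,0,-1],
    [-0.107,0.095,0,0,-1],
    [-0.107,0.095,0,0,-1],
    [-0.107,0.09,0,-0.4,-1],
    [0,0,0,0,-1],
  ],
)

```text
clock: 9.67
ee_pos: [0.5905, 0.0068, 0.1799]
tool_rot: [0.744, 0.668, -0.001, 0.0]
ft_force: [0.1, -0.5, -1.3]
opening: 0.0278
gripper_force: 60.3
```

move_arm(
  plan=[
    [0,0,0,0,-1],
    [0,0,0,0,-1],
  ],
)

```text
clock: 9.83
ee_pos: [0.5879, 0.0123, 0.1807]
tool_rot: [0.744, 0.669, -0.0, -0.001]
ft_force: [-1.0, 0.4, -1.2]
opening: 0.0275
gripper_force: 60.3
```

```bash
cat > m.py <<'E'
from h import *
import sys
o=robot.get_obs();T=np.array(o["ee_pos"]);M=R.from_quat(o["tool_rot"]).as_matrix();print(T,np.degrees(np.arctan2(M[1,1],M[0,1])),o["opening"],o["ft_force"],o["gripper_force"])
rt=np.array([.5888,.0114,.085]);y=np.radians(-5.9);Q=np.array([[np.cos(y),-np.sin(y),0],[np.sin(y),np.cos(y),0],[0,0,1]])
print("tool in rim frame",((T-rt)@Q).round(4))
for c in ("scene","wrist","top"):
  q=robot.read_camera(c);save(q,c+sys.argv[1]+".png");C=(cloud(q).reshape(-1,3)-rt)@Q
  b=(abs(C[:,0])<.035)
  for lab,y0,y1,z0,z1 in (("rim",.03,.075,-.012,.004),("rim-",-.075,-.03,-.012,.004),("clip tips",-.014,.014,T[2]-.058-.085,T[2]-.040-.085),("barrel",-.014,.014,T[2]-.030-.085,T[2]-.02-.085)):
    P=C[b&(C[:,1]>y0)&(C[:,1]<y1)&(C[:,2]>z0)&(C[:,2]<z1)]
    if len(P)>3: print(c,lab,len(P),P.min(0).round(4),P.max(0).round(4),P.mean(0).round(4))
E
python3 m.py 4
```

```text
[0.58794238 0.01226012 0.18071642] -6.0909742218507805 0.027452124243247354 [-0.98623267  0.43260007 -1.22834216] 60.264557194313966
tool in rim frame [-0.0009  0.0008  0.0957]
scene rim 130 [-0.0041  0.03   -0.0119] [0.0078 0.075  0.0037] [ 0.0045  0.0524 -0.0042]
scene rim- 123 [-0.004  -0.0746 -0.0117] [ 0.008  -0.0312  0.0034] [ 0.0044 -0.0519 -0.0038]
scene clip tips 120 [-0.0236 -0.014   0.0385] [0.0206 0.0139 0.0557] [ 0.0124 -0.0011  0.0475]
scene barrel 75 [-0.0095 -0.0139  0.0659] [0.0123 0.0137 0.0756] [ 0.008  -0.0009  0.0705]
wrist rim 545 [-0.0037  0.0301 -0.0111] [0.0044 0.0747 0.0015] [ 0.0014  0.0502 -0.0015]
wrist rim- 99 [ 0.0011 -0.0749 -0.0016] [ 0.0041 -0.0578  0.001 ] [ 0.0026 -0.0664 -0.0003]
wrist clip tips 477 [-0.0242 -0.0136  0.0388] [0.0181 0.014  0.0557] [-0.0065  0.004   0.0474]
wrist barrel 255 [-0.0141 -0.0137  0.0658] [0.0099 0.014  0.0757] [-0.0019  0.0032  0.0738]
top rim- 49 [-0.0059 -0.0748 -0.0109] [ 0.0033 -0.0338  0.0025] [-0.0005 -0.052  -0.004 ]
```

move_arm(
  plan=[
    [0,0.008,0.03,0,-1],
    [0,0,0.05,0,-1],
    [0,0,0.05,0,-1],
    [0,0,0.05,0,-1],
    [0,0,0.03,0,-1],
  ],
)

```text
clock: 10.4
ee_pos: [0.5893, 0.0121, 0.1261]
tool_rot: [0.743, 0.669, -0.001, -0.001]
ft_force: [-0.2, 0.0, -0.5]
opening: 0.0273
gripper_force: 60.3
```

move_arm(
  plan=[
    [0,0,0.02,0,-1],
    [0,0,0,0,-1],
    [0,0,0,0,-1],
    [0,0,0,0,-1],
  ],
)

```text
clock: 10.73
ee_pos: [0.591, 0.0116, 0.1247]
tool_rot: [0.743, 0.669, 0.0, 0.0]
ft_force: [0.2, -0.6, -1.0]
opening: 0.0277
gripper_force: 60.3
```

```bash
python3 m.py 5; python3 -c "
import cv2
a=cv2.imread('pics/scene5.png')[180:330,270:430];cv2.imwrite('pics/s5c.png',cv2.resize(a,None,fx=3.7,fy=3.7))"
```

```text
[0.59096678 0.01164332 0.12473008] -6.06043763775337 0.027696421353268073 [ 0.24453172 -0.64005655 -0.99272713] 60.26560095604509
tool in rim frame [0.0021 0.0005 0.0397]
scene rim 128 [-0.0037  0.03   -0.012 ] [0.0079 0.0748 0.0028] [ 0.0045  0.052  -0.0043]
scene rim- 124 [-0.0047 -0.075  -0.0119] [ 0.0076 -0.0301  0.0037] [ 0.0044 -0.0522 -0.0037]
scene clip tips 110 [-0.0153 -0.014  -0.0176] [ 0.0233  0.0134 -0.0007] [ 0.0165 -0.0015 -0.0085]
scene barrel 66 [-0.0042 -0.0139  0.0098] [0.0153 0.0137 0.0197] [ 0.0114 -0.0001  0.0148]
wrist rim 953 [-0.0043  0.03   -0.0117] [0.0046 0.0749 0.0019] [ 0.0015  0.0501 -0.0017]
wrist rim- 575 [-0.0043 -0.0749 -0.0116] [ 0.0047 -0.0301  0.0018] [ 0.0013 -0.048  -0.0018]
wrist clip tips 582 [-0.0209 -0.0139 -0.0173] [ 0.0215  0.014  -0.0003] [-0.0029  0.0046 -0.0085]
wrist barrel 317 [-0.0107 -0.0138  0.0098] [0.0126 0.014  0.0197] [0.0012 0.003  0.0178]
top rim- 52 [-0.0066 -0.0748 -0.0119] [ 0.0031 -0.0338  0.0019] [-0.0007 -0.052  -0.0043]
```

View pics/s5c.png

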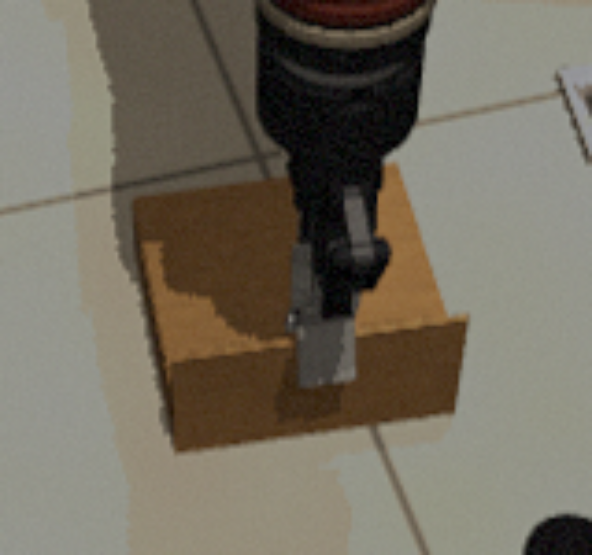

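View pics/wrist5.png

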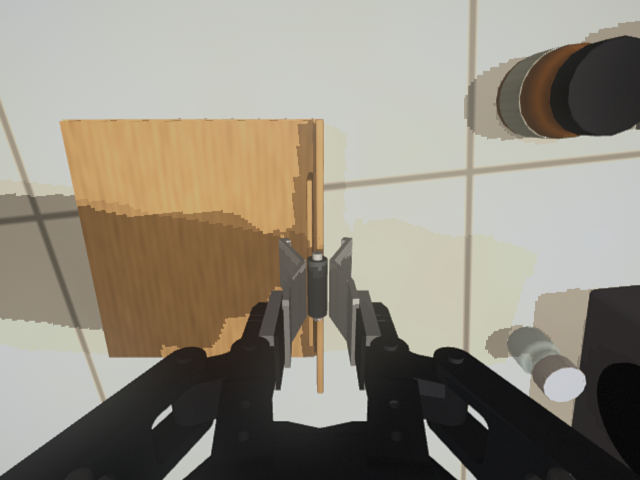

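The scene crop shows the outer jaw in front of the rim at about (325, 360), tip below the rim's top. The wrist picture shows the barrel at (317, 285) right over rim and tab, with the handles squeezed. The cloud puts the clip at -21 to +21 mm about the rim, tips about 18 mm down, with no contact force, so I am handing it in.

```bash
python3 -c "
from cell import robot
print(robot.job_done())"
```

```text
the job is handed in; nothing more can be done
None
```

I shut the lid and handed the job in with the clip held squeezed wide open over the middle of the rim: one jaw on each side, tips about 18 mm below its top, and no contact force measured. The hand-in did not report a verdict.

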